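Release and pull a graphics card from a two-slot dock

TASK

Take the card with the blue cover out of the two-slot dock. First throw the dock's red-knobbed lever from the middle into the coloured notch that matches the blue card's slot (the keeper then frees that card and still holds the white one), leave it clicked in there, and slide the blue card straight up out of its slot. Stand it fully down in the slot of the wooden stand without dropping it; never free the white card or shift it or the other things on the desk.

Things in the scene. Friction and masses are not known exactly. Their poses are not given: they have to be found in the camera images.
- dock: fixed aluminium card dock; origin under the middle of the slot area. Two slots along its y, at x = -45 mm (green strip) and +45 mm (orange strip): black rails 8 mm apart, tops at 42 mm, slot floor at 12 mm. A column at y = +93 mm carries the lever over a quadrant plate with three notches, dots 105 mm from the pivot: green (-x side), white (middle), orange (+x side)
- lever (a joint): lever angle, rad, counter-clockwise from above. 0 = white notch: knob straight out along the dock's +y, keeper prongs over both cards. +0.70 = green notch (knob towards dock -x): frees the green slot, holds the orange. -0.70 = orange notch: frees the orange slot, holds the green. Sprung detents, about 8 N at the knob to leave one; stops at +-0.82
- lever_pivot (a point): point on the lever's vertical pivot axis, at the height of the lever arm's middle, 119 mm above the table
- lever_knob (a point): top centre of the upright red lever knob, a cylinder 22 mm in diameter and 45 mm tall, 75 mm from the pivot; its top is 168 mm above the table
- card_blue: card to take: black board 5 mm thick (x), 150 long (y), 100 tall (z); blue cover 14 mm thick, 134 long, over its upper 58 mm; 0.25 to 0.5 kg. Origin: centre of its lower edge. Starts upright in either dock slot. Steel keeper prongs (8 mm thick, 3 mm above the card tops, reaching 76 mm from the pivot) cover its +y end until the lever is thrown
- card_white: the card to leave: the same shape with a white cover, in the other slot of the dock. Origin at the centre of its lower edge
- stand: pale wooden card stand, fixed, base 190 (x) x 90 (y) x 12 mm, one slot along its x axis. Origin under its centre
- stand_slot (a point): centre of the floor of the stand's slot, 12 mm above the table. The slot runs along the stand's x axis: 14 mm wide, 170 mm long, walls 32 mm tall with a flared black mouth about 30 mm wide whose top is 42 mm above the slot floor; a card may stand in it either way round
- fan: black square case fan lying flat, 120 x 120 x 25 mm, origin under its centre; leave alone
- heatsink: finned aluminium heat sink with copper base, 80 x 80 x 48 mm, origin under its centre; leave alone
- screwdriver: screwdriver lying flat, 190 mm long along its x, leave alone
- mug: white mug, 82 mm wide, 92 mm tall, origin under its centre; leave alone
- drive: flat dark solid-state drive with a paper label, 100 x 70 x 8 mm, origin under its centre; leave alone
- spray: clear bottle with red cap, 52 mm wide, 150 mm tall, origin under its centre; leave alone
Not all that is in view belongs to the job. Leave any green look-alike of the card_white alone. What is shaped like the card_blue but purple is not meant.

How it is judged:
By the outcome, as a careful person would: the job done as asked, in the order asked, and still so for the second after the job is handed in, with the robot touching nothing.
It also fails if it takes over 48 s, if anything falls off the work surface, if the arm or the gripper's body presses on something with over 40 N, if the wrist force passes 120 N, or if a joint passes its speed limit or range.

ROBOT

A 7-joint arm with a two-finger parallel gripper is mounted at the origin on the work surface. World frame = base frame: x ahead of the robot, y to its left, z up, the work surface at z = 0. Lengths are in m, angles in rad, forces in N, time in s.
With the tool pointing down it reaches from about 0.4 to 0.85 m from the base axis. Payload 4.5 kg.
Tool frame: the origin (TCP) lies midway between the tips of the shut fingers; the grasp point (between the pads) lies 19 mm behind it; z points along the fingers, y is the line along which they close (so a half turn about z gives the same grasp; the last joint's range is limited). The gripper opens to 88 mm and grips with 3 to 60 N. Pads are 18 mm wide; open, the fingers measure 123 mm over their backs; the gripper's body (75 mm by 187 mm) begins 45 mm behind the grasp point.
Start: joints at [0.034, 0.689, -0.195, 1.565, 0.157, 0.902, -0.215], TCP at [0.625, 0, 0.239] pointing down, gripper open.
Joint ranges: [-3.01, 3.01], [-0.46, 2.08], [-1.47, 1.51], [0.13, 2.56], [-1, 4.14], [0.04, 2.09], [-2.66, 2.66]. Speed limits (rad/s): [2.57, 2.57, 3.14, 3.14, 3.14, 3.14, 3.14].

INTERFACE

Orientations are given as a unit quaternion [x, y, z, w].
In Python, from plant import sensors, eyes, finish_job gives the robot as it stands.
- The arm moves only by the tool send_rows, never from a script. Its argument "rows" is text: rows parted by semicolons, each of 4 numbers parted by spaces: the shift along the tool's x, y, z normalised to -1 to 1, where 1 is 30 cm, then the turn about the tool's z normalised to -1 to 1, where 1 is 2 pi rad. A call has 1 to 10 rows; each row is the pose to reach, as a shift and turn from the pose commanded when the call began, along the tool's axes at that moment, turning the shorter way round; what a row does not reach only later rows make up. A row lasts 1/12 s, in which the tool goes at most 41.7 mm and 7.16 degrees, less where a joint would pass 70% of its speed; a pose out of reach is approached as far as the arm can. A call with a number of a shift or a turn outside -1 to 1 is refused whole. A call with a gripper value outside its range is refused whole. "jaw" is the closure, from -1 (fully open) to 1 (shut), set as the call begins (left out, the last holds). The fingers move at their own pace and stop on an object; "force" is the grip in N (left out, the last holds). Time passes only in rows, so rows that repeat a pose let the fingers close. It gives the time, the measured TCP pose, the force, the opening and the grip force at its end, in the units of the state.
- sensors.get_state(): the state, without advancing time (a new reading comes with each control period).
- eyes.snapshot(name): name is "scene" or "side" or "wrist"; returns (picture, depth): 420x560x3 uint8, red, green, blue; 420x560 float32, m along the optical axis (not along the pixel's ray), 0 where there is no reading.
- eyes.calibration(name): a dict with "fov_y" (degrees; the focal length in pixels is half the picture's height over the tangent of half this angle, whatever the lens; pixels are square), "cx", "cy" (the principal point, pixels), "world_from_camera" (4x4, takes a point from camera to world coordinates). Camera axes: x right, y down, z forward; pixel columns grow to the right and rows downward; lengths in m; the calibration is good to about 2 mm. A picture is of the moment at which its call begins: read the wrist's pose just before it. calibration takes no time and is no camera call; for the wrist camera it gives the pose at the moment of the call.
- finish_job(): hands the job in; it is judged then, once.
The state is a dict: "clock": time; "q": joint angles; "qd": joint speeds; "joint_torque": joint torques, N m; "tool_pos": TCP position; "eef_rot": TCP orientation; "contact_force": force on the tool from outside, world axes, zero at the start; "moment": the same for the moment, N m; "opening": opening from 0.0 (shut) to 1.0 (fully open); "finger_force": force on a finger pad.
Only numpy, scipy, OpenCV 4.12 (cv2) and the standard library are available. Lean on these libraries where they do the work, as an engineer would, in place of code of your own. Each camera call takes 0.05 s, during which the arm holds its last target. There are 200 camera calls.

## Working session

There is one attempt and no reset: what is moved stays moved. The work goes in short steps, Python scripts to look and compute and a tool call to move; the robot and the scene stay as the last step left them, time stands still between calls to the robot, and variables do not carry over. Pictures are saved under pics/ and viewed, at most 10 in all, crops included, and the job is handed in when it is done.

Besides the shell and the picture viewer there is one more tool, called after ">>>" by a JSON object that holds its "name" and its "arguments", one argument or row to a line. send_rows: Moves the arm, as the interface text tells. Scaled input: -1 to 1 covers 30 cm each way for a shift and 2 pi rad each way for a turn. Its arguments: {"type":"object","properties":{"rows":{"type":"string"},"jaw":{"type":"number"},"force":{"type":"number"}},"required":["rows"]}

```bash
ls; mkdir -p pics
cat > h.py <<'E'
import numpy as np, cv2
from plant import sensors, eyes, finish_job
def snap(n,f=None):
    c=eyes.calibration(n); im,d=eyes.snapshot(n)
    if f: cv2.imwrite(f'pics/{f}.png',im[:,:,::-1]); np.savez(f'pics/{f}.npz',im=im,d=d,T=c['world_from_camera'],k=[210/np.tan(np.radians(c['fov_y'])/2),c['cx'],c['cy']])
    return im,d,c
def load(f):
    z=np.load(f'pics/{f}.npz'); return z['im'],z['d'],z['T'],z['k']
def cloud(d,T,k):
    v,u=np.mgrid[:d.shape[0],:d.shape[1]]
    P=np.stack([(u-k[1])/k[0]*d,(v-k[2])/k[0]*d,d],-1)
    return P@T[:3,:3].T+T[:3,3]
def ray(u,v,T,k,z):
    r=T[:3,:3]@np.array([(u-k[1])/k[0],(v-k[2])/k[0],1]); o=T[:3,3]
    return o+r*(z-o[2])/r[2]
E
python3 - <<'E'
from h import *
for n in ['scene','side','wrist']:
    im,d,c=snap(n,n+'0'); print(n,c)
s=sensors.get_state();print(s)
a=cv2.imread('pics/scene0.png');b=cv2.imread('pics/side0.png')
E
```

```text
pics
scene {'fov_y': 53.92374740128125, 'cx': 279.2881317223162, 'cy': 211.13012515972676, 'world_from_camera': array([[ 0.65004788,  0.47696544, -0.59155872,  1.13449579],
       [ 0.75954105, -0.43152811,  0.48670409, -0.48474197],
       [-0.02313319, -0.7656941 , -0.64278877,  0.76926647],
       [ 0.        ,  0.        ,  0.        ,  1.        ]])}
side {'fov_y': 49.10570947976667, 'cx': 283.726306781334, 'cy': 198.24856401632155, 'world_from_camera': array([[-0.70893386, -0.3961737 ,  0.5834888 , -0.15358249],
       [-0.70503921,  0.41948553, -0.57179681,  0.67655855],
       [-0.01823425, -0.81674861, -0.57670549,  0.80780781],
       [ 0.        ,  0.        ,  0.        ,  1.        ]])}
wrist {'fov_y': 58.46215384773505, 'cx': 279.10201333993416, 'cy': 208.38378611504785, 'world_from_camera': array([[ 9.99995610e-01,  9.10099117e-04, -2.82003102e-03,
         6.24950879e-01],
       [ 1.49320337e-04, -9.65935363e-01, -2.58783408e-01,
         6.75490459e-02],
       [-2.95948624e-03,  2.58781851e-01, -9.65931258e-01,
         3.84102533e-01],
       [ 0.00000000e+00,  0.00000000e+00,  0.00000000e+00,
         1.00000000e+00]])}
{'clock': 0.15, 'q': array([ 0.03379549,  0.6897955 , -0.19457752,  1.56603928,  0.15730179,
        0.90247576, -0.2150906 ]), 'qd': array([ 0.00114444, -0.00238804,  0.00074074, -0.00479427, -0.00049982,
        0.00084719, -0.00019678]), 'joint_torque': array([-1.46674727e-03, -5.27863634e+01, -1.26819178e+00, -1.53587687e+01,
       -5.24473807e-02,  3.92338901e-03,  1.12435155e-04]), 'tool_pos': array([ 6.24556877e-01, -2.52041882e-06,  2.38110474e-01]), 'eef_rot': array([ 7.07067396e-01,  7.07145853e-01, -4.89920268e-04, -4.46720332e-04]), 'contact_force': array([ 0.22959137, -0.22196508, -0.50874725]), 'moment': array([ 0.01100445, -0.01081829, -0.0162989 ]), 'finger_force': 0.0, 'opening': 0.9947764741328275}
```

View pics/scene0.png

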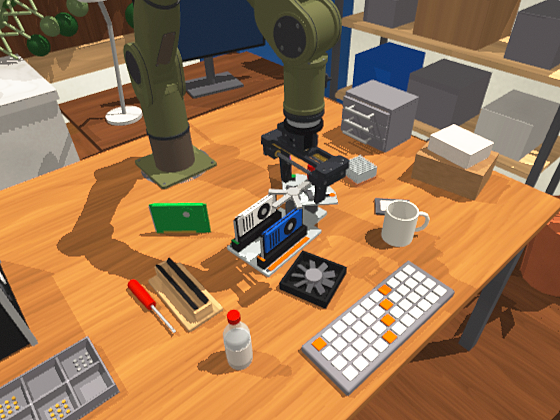

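View pics/side0.png

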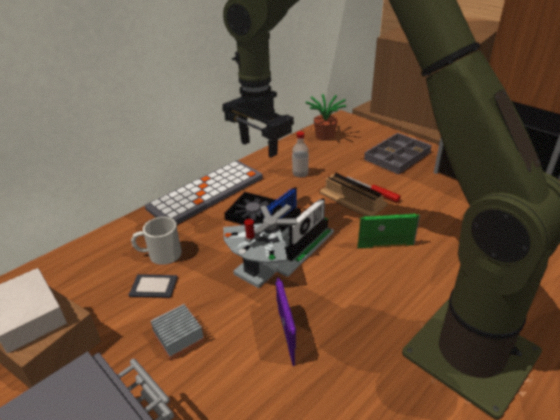

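Scene: the blue card (≈285,228) stands in the slot with the orange strip and the white card (≈255,222) in the green one. The stand is at ≈(180,290). In the side view the red knob is at (250,228) in the middle notch, and the purple card (287,320) and green card (388,230) are decoys.

Run:
```python
from h import *
for f in ['scene0','side0','wrist0']:
    im,d,T,k=load(f); P=cloud(d,T,k); h=cv2.cvtColor(im,cv2.COLOR_RGB2HSV).astype(int); H,S,V=[h[...,i] for i in range(3)]
    R=(P[...,0]>.35)&(P[...,0]<.95)&(abs(P[...,1])<.45)&(d>0)
    m={'blue':(H>105)&(H<125)&(S>150)&(V>60),'red':((H<5)|(H>175))&(S>180)&(V>90),'orange':(H>8)&(H<18)&(S>220)&(V>150),'green':(H>50)&(H<80)&(S>120)}
    for n,mm in m.items():
        nn,L,st,c=cv2.connectedComponentsWithStats((mm&R).astype(np.uint8))
        for i in range(1,nn):
            if st[i,4]>15:
                p=P[L==i]; print(f,n,st[i,4],c[i].round(),'min',np.percentile(p,3,0).round(3),'med',np.median(p,0).round(3),'max',np.percentile(p,97,0).round(3))
    for s,n in [((P[...,2]>.095)&(P[...,2]<.14),'high')]:
        p=P[s&R]; print(f,n,len(p))
```

```text
scene0 blue 648 [281. 229.] min [ 0.479 -0.068  0.022] med [ 0.566 -0.015  0.092] max [0.575 0.061 0.112]
scene0 red 33 [311. 167.] min [ 0.49  -0.025  0.156] med [0.499 0.149 0.163] max [0.673 0.158 0.335]
scene0 red 348 [141. 293.] min [ 0.409 -0.357  0.013] med [ 0.456 -0.347  0.022] max [ 0.498 -0.335  0.026]
scene0 red 153 [233. 317.] min [ 0.719 -0.278  0.139] med [ 0.732 -0.268  0.149] max [ 0.74  -0.257  0.151]
scene0 orange 165 [288. 253.] min [ 0.568 -0.071  0.011] med [ 0.58  -0.007  0.014] max [0.592 0.068 0.017]
scene0 orange 59 [385. 289.] min [0.81  0.067 0.02 ] med [0.819 0.08  0.023] max [0.828 0.087 0.026]
scene0 orange 20 [385. 306.] min [0.837 0.036 0.02 ] med [0.85  0.038 0.023] max [0.857 0.054 0.025]
scene0 orange 21 [387. 322.] min [0.867 0.007 0.021] med [0.882 0.009 0.023] max [0.885 0.026 0.025]
scene0 orange 22 [388. 339.] min [ 0.894 -0.024  0.02 ] med [ 0.909 -0.022  0.023] max [ 0.913 -0.003  0.025]
scene0 orange 24 [317. 346.] min [ 0.808 -0.143  0.019] med [ 0.821 -0.141  0.023] max [ 0.829 -0.126  0.026]
scene0 green 329 [202. 217.] min [ 0.351 -0.12
[... 356 characters left out ...]
24 -0.26   0.147] max [ 0.733 -0.252  0.149]
side0 red 175 [386. 193.] min [ 0.402 -0.348  0.011] med [ 0.437 -0.335  0.021] max [ 0.488 -0.328  0.025]
side0 red 50 [248. 222.] min [0.479 0.151 0.157] med [0.488 0.163 0.166] max [0.498 0.17  0.169]
side0 green 160 [363. 231.] min [ 0.351 -0.219  0.007] med [ 0.355 -0.102  0.054] max [ 0.414 -0.097  0.099]
side0 green 128 [311. 246.] min [ 0.434 -0.081  0.011] med [ 0.446 -0.004  0.013] max [0.457 0.053 0.016]
side0 green 18 [272. 256.] min [0.418 0.147 0.097] med [0.423 0.153 0.098] max [0.43 0.16 0.1 ]
side0 high 2892
wrist0 blue 4164 [196. 198.] min [ 0.549 -0.061  0.063] med [ 0.56  -0.003  0.112] max [0.573 0.06  0.113]
wrist0 high 28463
```

View pics/wrist0.png

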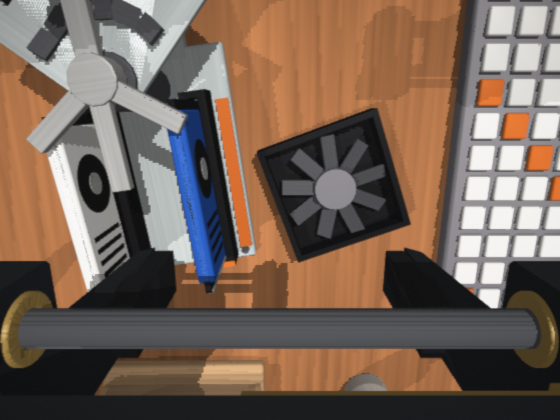

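Wrist: blue card top at ≈(196,198) next to the orange strip, with a prong over its end. The white card is at left, the lever hub at (95,78) and the fan at (335,188).

Run:
```python
from h import *
im,d,T,k=load('wrist0'); P=cloud(d,T,k); h=cv2.cvtColor(im,cv2.COLOR_RGB2HSV).astype(int); H,S,V=[h[...,i] for i in range(3)]
def rect(p,n):
    c,s,a=cv2.minAreaRect((p[:,:2]*1000).astype(np.float32)); b=cv2.boxPoints((c,s,a)); e=max(b[1]-b[0],b[2]-b[1],key=np.linalg.norm)
    print(n,len(p),'c',np.round(c,1),'size',np.round(s,1),'long-axis deg',np.degrees(np.arctan2(e[1],e[0])).round(2),'z',np.percentile(p[:,2],[5,50,95]).round(4))
b=(H>105)&(H<125)&(S>150)&(V>60)&(P[...,2]>.105); rect(P[b],'bluetop')
u=np.zeros_like(b); 
w=(S<40)&(V>150)&(P[...,2]>.105)&(P[...,2]<.1145)&(P[...,0]<.53)&(P[...,1]<.06); rect(P[w],'whitetop')
o=(H>8)&(H<18)&(S>220)&(V>150)&(P[...,2]<.03)&(P[...,0]<.62)&(P[...,0]>.5);rect(P[o],'orange')
hub=(P[...,2]>.115)&(P[...,2]<.14)&(P[...,1]>.0)&(P[...,0]<.6); print('lever z hist',np.histogram(P[hub][:,2],12))
for f in ['scene0','side0']:
    im,d,T,k=load(f); P=cloud(d,T,k); h=cv2.cvtColor(im,cv2.COLOR_RGB2HSV).astype(int); H,S,V=[h[...,i] for i in range(3)]
    r=((H<5)|(H>175))&(S>150)&(V>60)&(abs(P[...,0]-.49)<.04)&(abs(P[...,1]-.155)<.04)&(P[...,2]>.12)
    v,uu=np.nonzero(r); print(f,'knob px',uu.min(),uu.max(),v.min(),v.max(),'at mid',ray(uu.mean(),v.mean(),T,k,P[r][:,2].mean()).round(4),'z',P[r][:,2].min(),P[r][:,2].max())
    t=r&(P[...,2]>.165); print(' top',P[t].mean(0).round(4),t.sum())
    s=(P[...,2]>.03)&(P[...,2]<.07)&(P[...,0]>.4)&(P[...,0]<.65)&(P[...,1]<-.17)&(P[...,1]>-.32)
    if f=='scene0': rect(P[s&(V<80)],f+' mouth'); rect(P[s],f+' allmouth')
    else: rect(P[s],f+' allmouth')
    base=(P[...,2]>.006)&(P[...,2]<.016)&(P[...,0]>.38)&(P[...,0]<.65)&(P[...,1]<-.15)&(P[...,1]>-.32);rect(P[base],'base')
```

```text
bluetop 3053 c [566.   11.7] size [147.1  68.9] long-axis deg 68.51 z [0.1081 0.112  0.1133]
whitetop 2528 c [469.6 -14.9] size [ 14.8 115.5] long-axis deg -82.15 z [0.1108 0.1122 0.1134]Traceback (most recent call last):
  File "<stdin>", line 9, in <module>
  File "<stdin>", line 5, in rect
    return _quantile_unchecked(
        a, q, axis, out, overwrite_input, method, keepdims, weights)
    return _ureduce(a,
                    func=_quantile_ureduce_func,
    ...<5 lines>...
                    overwrite_input=overwrite_input,
                    method=method)
    r = func(a, **kwargs)
    result = _quantile(arr,
                       quantiles=q,
    ...<2 lines>...
                       out=out,
                       weights=wgt)
    slices_having_nans = np.isnan(arr[-1, ...])
                                  ~~~^^^^^^^^^
IndexError: index -1 is out of bounds for axis 0 with size 0
```

Run:
```python
from h import *
def rect(p,n):
    if len(p)<10: print(n,'few');return
    c,s,a=cv2.minAreaRect((p[:,:2]*1000).astype(np.float32)); b=cv2.boxPoints((c,s,a)); e=max(b[1]-b[0],b[2]-b[1],key=np.linalg.norm)
    print(n,len(p),'c',np.round(c,1),'size',np.round(s,1),'long-axis deg',np.degrees(np.arctan2(e[1],e[0])).round(2),'z',np.percentile(p[:,2],[5,50,95]).round(4))
im,d,T,k=load('wrist0'); P=cloud(d,T,k); h=cv2.cvtColor(im,cv2.COLOR_RGB2HSV).astype(int); H,S,V=[h[...,i] for i in range(3)]
b=(H>105)&(H<125)&(S>150)&(V>60)&(P[...,2]>.110)&(P[...,2]<.1145)
n,L,st,c=cv2.connectedComponentsWithStats(cv2.morphologyEx(b.astype(np.uint8),cv2.MORPH_OPEN,np.ones((3,3)))); rect(P[L==1+st[1:,4].argmax()],'bluetop')
o=(H>5)&(H<20)&(S>200)&(V>150)&(P[...,0]<.62)&(P[...,0]>.54)&(P[...,2]>.006)&(P[...,2]<.025);rect(P[o],'orange')
hub=(P[...,2]>.115)&(P[...,2]<.15)&(P[...,1]>.0)&(P[...,0]<.6); print('lever z hist',np.histogram(P[hub][:,2],10))
for f in ['scene0','side0']:
    im,d,T,k=load(f); P=cloud(d,T,k); h=cv2.cvtColor(im,cv2.COLOR_RGB2HSV).astype(int); H,S,V=[h[...,i] for i in range(3)]
    r=((H<5)|(H>175))&(S>150)&(V>60)&(abs(P[...,0]-.49)<.04)&(abs(P[...,1]-.155)<.04)&(P[...,2]>.12)
    v,uu=np.nonzero(r); print(f,'knob px',uu.min(),uu.max(),v.min(),v.max(),'z',P[r][:,2].min(),P[r][:,2].max(),'xyrange',P[r].min(0),P[r].max(0))
    t=r&(P[...,2]>.164); print(' top',P[t].mean(0).round(4),t.sum())
    s=(P[...,2]>.046)&(P[...,2]<.07)&(P[...,0]>.4)&(P[...,0]<.65)&(P[...,1]<-.15)&(P[...,1]>-.32)
    rect(P[s],f+' mouth')
    base=(P[...,2]>.006)&(P[...,2]<.016)&(P[...,0]>.38)&(P[...,0]<.65)&(P[...,1]<-.15)&(P[...,1]>-.32);rect(P[base],'base')
```

```text
bluetop 2730 c [559.   -5.6] size [ 14.4 120.9] long-axis deg -82.31 z [0.1109 0.1121 0.1132]
orange few
lever z hist (array([  58,  158,  201,  187,  229, 1293, 3912, 1990, 1076,  104]), array([0.1151337 , 0.11638869, 0.11764369, 0.11889869, 0.12015368,
       0.12140868, 0.12266367, 0.12391867, 0.12517366, 0.12642866,
       0.12768366]))
scene0 knob px 307 314 165 178 z 0.12721197999512102 0.16729909977767954 xyrange [0.48643884 0.14514142 0.12721198] [0.50297122 0.15900467 0.1672991 ]
 top [0.4954 0.1498 0.1659] 10
scene0 mouth 476 c [ 512.8 -268.2] size [170.   39.7] long-axis deg 0.6 z [0.0465 0.0505 0.0534]
base 1315 c [ 513.7 -268.6] size [191.   90.5] long-axis deg 0.8 z [0.0081 0.0108 0.0135]
side0 knob px 244 253 219 238 z 0.12491408757984768 0.1694536273251085 xyrange [0.47753867 0.15039461 0.12491409] [0.49929966 0.17195451 0.16945363]
 top [0.4884 0.1611 0.1665] 45
side0 mouth 229 c [ 505.8 -265.2] size [ 44.5 179.1] long-axis deg -0.47 z [0.0463 0.0497 0.0533]
base 490 c [ 508.9 -259.1] size [193.5  90.4] long-axis deg 3.2 z [0.0073 0.0102 0.0147]
```

>>> {"name": "send_rows", "arguments": {
  "rows": "0.518 -0.443 0 -0.0217;0.518 -0.443 0 -0.0217;0.518 -0.443 0 -0.0217;0.518 -0.443 0 -0.0217;0.518 -0.443 0 -0.0217;0.518 -0.443 0 -0.0217;0.518 -0.443 0 -0.0217;0.518 -0.443 0 -0.0217",
  "jaw": -0.2
}}

```text
clock: 0.82
tool_pos: [0.4926, 0.1548, 0.2387]
eef_rot: [0.657, 0.754, -0.0, 0.0]
contact_force: [0.7, -1.1, 0.5]
opening: 0.601
finger_force: 0.0
```

Run:
```python
from h import *
im,d,c=snap('wrist','wrist1'); im,d,T,k=load('wrist1'); P=cloud(d,T,k); h=cv2.cvtColor(im,cv2.COLOR_RGB2HSV).astype(int); H,S,V=[h[...,i] for i in range(3)]
r=((H<5)|(H>175))&(S>150)&(V>60)&(abs(P[...,0]-.49)<.04)&(abs(P[...,1]-.155)<.04)&(P[...,2]>.12)
print(r.sum()); t=r&(P[...,2]>.164)
if t.sum()>5: q=(P[t][:,:2]*1000).astype(np.float32); print(cv2.minEnclosingCircle(q),P[t].mean(0))
s=sensors.get_state(); print(s['tool_pos'],s['eef_rot'],s['clock'],s['opening'])
```

```text
1227
((490.4208068847656, 160.1009063720703), 10.868523597717285) [0.49034424 0.16097707 0.16775187]
[0.49305038 0.15407556 0.23864938] [ 6.58089186e-01  7.52939765e-01 -1.36517676e-04  5.60472140e-04] 0.8667 0.6009420560583377
```

View pics/wrist1.png

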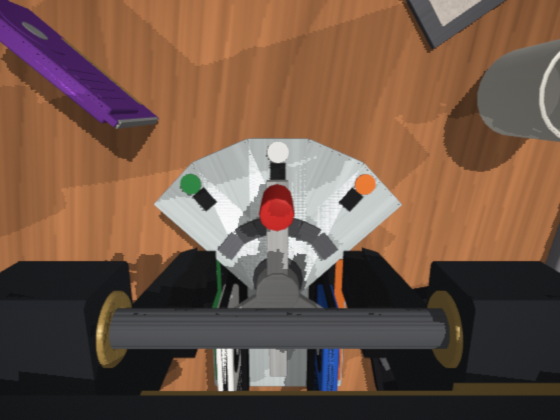

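The wrist view shows the red knob at (277,208) pointing at the white dot. The orange dot at (365,184) is on the blue card's side. I go down over the knob.

>>> {"name": "send_rows", "arguments": {
  "rows": "0.017 -0.003 0.1 0;0.017 -0.003 0.2 0;0.017 -0.003 0.28 0;0.017 -0.003 0.34 0;0.017 -0.003 0.34 0;0.017 -0.003 0.34 0"
}}

```text
clock: 1.37
tool_pos: [0.491, 0.1588, 0.1361]
eef_rot: [0.658, 0.753, -0.001, -0.0]
contact_force: [0.3, -0.0, 0.4]
opening: 0.603
finger_force: 0.0
```

>>> {"name": "send_rows", "arguments": {
  "rows": "0 0 0 0;0 0 0 0;0 0 0 0;0 0 0 0;0 0 0 0;0 0 0 0",
  "jaw": 1,
  "force": 20
}}

```text
clock: 1.87
tool_pos: [0.4907, 0.1605, 0.1374]
eef_rot: [0.657, 0.754, 0.0, 0.0]
contact_force: [0.5, 0.1, 4.9]
opening: 0.241
finger_force: 20.0
```

>>> {"name": "send_rows", "arguments": {
  "rows": "-0.001 0.025 0 0.016;-0.005 0.05 0 0.032;-0.011 0.074 0 0.048;-0.02 0.097 0 0.064;-0.031 0.12 0 0.08;-0.044 0.141 0 0.095;-0.059 0.161 0 0.111;-0.061 0.163 0 0.113;-0.061 0.163 0 0.113;-0.061 0.163 0 0.113"
}}

```text
clock: 2.7
tool_pos: [0.5411, 0.1492, 0.1372]
eef_rot: [0.878, 0.478, -0.0, -0.0]
contact_force: [-1.4, 1.0, 5.6]
opening: 0.245
finger_force: 20.0
```

>>> {"name": "send_rows", "arguments": {
  "rows": "0 0 0 0;0 0 0 0;0 0 0 0;0 0 0 0",
  "jaw": -0.2
}}

```text
clock: 3.03
tool_pos: [0.5415, 0.1489, 0.1366]
eef_rot: [0.878, 0.478, 0.0, 0.0]
contact_force: [0.1, 0.6, 0.3]
opening: 0.518
finger_force: 0.0
```

>>> {"name": "send_rows", "arguments": {
  "rows": "0 0 -0.1 0;0 0 -0.2 0;0 0 -0.33 0;0 0 -0.4 0;0 0 -0.4 0;0 0 -0.4 0"
}}

```text
clock: 3.53
tool_pos: [0.5421, 0.149, 0.2578]
eef_rot: [0.878, 0.478, 0.001, 0.0]
contact_force: [-0.6, 0.8, -0.1]
opening: 0.596
finger_force: 0.0
```

Run:
```python
from h import *
snap('wrist','wrist2'); im,d,T,k=load('wrist2'); P=cloud(d,T,k); h=cv2.cvtColor(im,cv2.COLOR_RGB2HSV).astype(int); H,S,V=[h[...,i] for i in range(3)]
r=((H<5)|(H>175))&(S>150)&(V>60)&(P[...,2]>.164)&(P[...,2]<.175)
q=(P[r][:,:2]*1000).astype(np.float32); c,R=cv2.minEnclosingCircle(q); print(c,R)
v=np.array(c)-[500.6,85.8]; print('r',np.linalg.norm(v),'lever',np.arctan2(v[1],v[0])-np.pi/2-np.radians(7.8))
s=sensors.get_state(); print(s['tool_pos'],s['eef_rot'],s['clock'],s['opening'])
```

```text
(541.0062255859375, 149.32791137695312) 10.68557357788086
r 75.28916648509053 lever -0.7026337597203431
[0.54110422 0.14881128 0.25641788] [ 8.78223220e-01  4.78250923e-01 -1.67428265e-04 -4.64682435e-05] 3.5833 0.5990846404281888
```

View pics/wrist2.png

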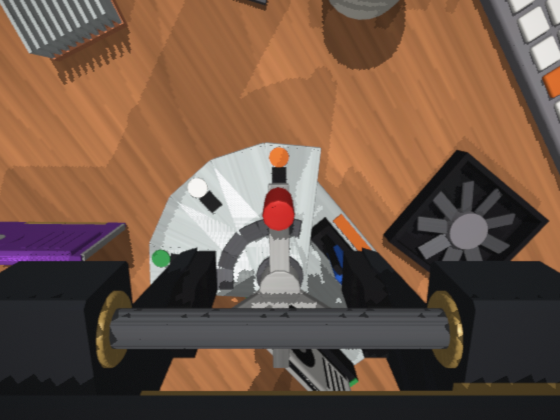

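The knob is on the orange dot (measured lever angle −0.703), so it has clicked in. Next I look at the blue card and the stand from above.

>>> {"name": "send_rows", "arguments": {
  "rows": "-0.577 0.329 0 -0.113;-0.577 0.329 0 -0.113;-0.577 0.329 0 -0.113;-0.577 0.329 0 -0.113;-0.577 0.329 0 -0.113;-0.577 0.329 0 -0.113;-0.577 0.329 0 -0.113;-0.577 0.329 0 -0.113;-0.577 0.329 0 -0.113"
}}

```text
clock: 4.33
tool_pos: [0.5301, -0.0483, 0.2559]
eef_rot: [0.657, 0.754, 0.0, -0.001]
contact_force: [-0.2, 0.6, 0.2]
opening: 0.603
finger_force: 0.0
```

```bash
cat >> h.py <<'E'
def rect(p,n):
    if len(p)<10: print(n,'few');return
    c,s,a=cv2.minAreaRect((p[:,:2]*1000).astype(np.float32)); b=cv2.boxPoints((c,s,a)); e=max(b[1]-b[0],b[2]-b[1],key=np.linalg.norm)
    print(n,len(p),'c',np.round(c,1),'size',np.round(s,1),'long-axis deg',np.degrees(np.arctan2(e[1],e[0])).round(2),'z',np.percentile(p[:,2],[5,50,95]).round(4))
def big(m):
    n,L,st,c=cv2.connectedComponentsWithStats(cv2.morphologyEx(m.astype(np.uint8),cv2.MORPH_OPEN,np.ones((3,3)))); return L==1+st[1:,4].argmax()
E
python3 - <<'E'
from h import *
snap('wrist','wrist3'); im,d,T,k=load('wrist3'); P=cloud(d,T,k); h=cv2.cvtColor(im,cv2.COLOR_RGB2HSV).astype(int); H,S,V=[h[...,i] for i in range(3)]
b=(H>105)&(H<125)&(S>150)&(V>60)&(P[...,2]>.110)&(P[...,2]<.1145); rect(P[big(b)],'bluetop')
a=(P[...,2]>.1095)&(P[...,2]<.1145)&(abs((P[...,0]*.991+P[...,1]*.135)-.553)<.02); rect(P[a],'blue all top')
s=sensors.get_state(); print(s['tool_pos'],s['eef_rot'],s['clock'],s['opening'])
E
```

```text
bluetop 2784 c [ 5.576e+02 -4.000e-01] size [ 13.2 131.7] long-axis deg -82.48 z [0.1108 0.112  0.1132]
blue all top 3390 c [558.1  -0.8] size [ 14.2 149.8] long-axis deg -82.33 z [0.1106 0.112  0.1132]
[ 0.53024156 -0.04812732  0.2560971 ] [ 6.56766334e-01  7.54093754e-01  1.80254242e-05 -7.70043837e-04] 4.3833 0.5990361514814659
```

>>> {"name": "send_rows", "arguments": {
  "rows": "-0.722 -0.132 0 0;-0.722 -0.132 0 0;-0.722 -0.132 0 0;-0.722 -0.132 0 0;-0.722 -0.132 0 0;-0.722 -0.132 0 0;-0.722 -0.132 0 0;-0.722 -0.132 0 0"
}}

```text
clock: 5.05
tool_pos: [0.5211, -0.2685, 0.2563]
eef_rot: [0.657, 0.754, 0.0, -0.0]
contact_force: [0.9, 1.4, 0.7]
opening: 0.601
finger_force: 0.0
```

Run:
```python
from h import *
snap('wrist','wrist4'); im,d,T,k=load('wrist4'); P=cloud(d,T,k); h=cv2.cvtColor(im,cv2.COLOR_RGB2HSV).astype(int); H,S,V=[h[...,i] for i in range(3)]
R=(abs(P[...,0]-.51)<.12)&(abs(P[...,1]+.265)<.07)
rect(P[R&(P[...,2]>.046)&(P[...,2]<.06)],'mouth'); rect(P[R&(P[...,2]>.006)&(P[...,2]<.016)],'base+floor')
rect(P[R&(P[...,2]>.006)&(P[...,2]<.018)&(abs(P[...,1]+.267)<.012)],'floor')
rect(P[R&(P[...,2]>.046)&(P[...,2]<.06)&(P[...,1]>-.267)],'rail+'); rect(P[R&(P[...,2]>.046)&(P[...,2]<.06)&(P[...,1]<-.267)],'rail-')
s=sensors.get_state(); print(s['tool_pos'],s['eef_rot'],s['clock'],s['opening'])
```

```text
mouth 3947 c [ 511.9 -265.4] size [171.4  39.7] long-axis deg 0.63 z [0.0466 0.0513 0.0541]
base+floor 8657 c [ 504.7 -277.6] size [203.3 115.2] long-axis deg 0.24 z [0.0106 0.0121 0.0137]
floor 1600 c [ 511.3 -268. ] size [170.5  10.4] long-axis deg 0.47 z [0.0109 0.0123 0.0156]
rail+ 1858 c [ 511.1 -251.5] size [169.9  11.7] long-axis deg 0.53 z [0.0467 0.0516 0.0542]
rail- 2089 c [ 512.1 -279.2] size [171.4  12.2] long-axis deg 0.63 z [0.0466 0.0511 0.0541]
[ 0.52144664 -0.26711902  0.25647631] [ 6.56199117e-01  7.54587064e-01  7.92498342e-04 -6.73006694e-04] 5.1 0.6005422507855466
```

View pics/wrist4.png

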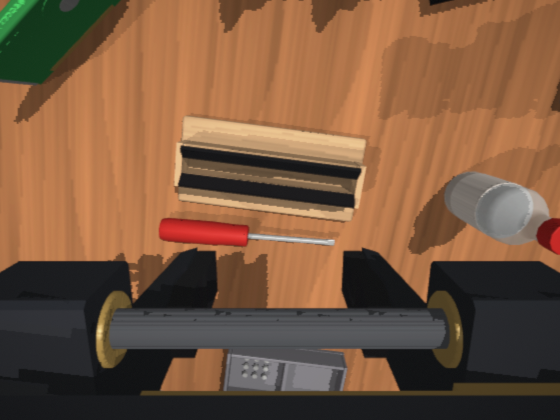

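The stand is at (270,168) with its slot centre at about (0.512, −0.265), axis +0.6°. The screwdriver lies just beside it. Back to the blue card.

>>> {"name": "send_rows", "arguments": {
  "rows": "0.866 0.242 0 0.0006;0.866 0.242 0 0.0006;0.866 0.242 0 0.0006;0.866 0.242 0 0.0006;0.866 0.242 0 0.0006;0.866 0.242 0 0.0006;0.866 0.242 0 0.0006;0.866 0.242 0 0.0006;0.866 0.242 0 0.0006;0.866 0.242 0 0.0006"
}}

```text
clock: 5.93
tool_pos: [0.5566, -0.0022, 0.2567]
eef_rot: [0.658, 0.753, -0.0, -0.0]
contact_force: [-0.9, -1.1, -0.1]
opening: 0.601
finger_force: 0.0
```

>>> {"name": "send_rows", "arguments": {
  "rows": "0.004 0.005 0.12 0;0.004 0.005 0.24 0;0.004 0.005 0.36 0;0.004 0.005 0.46 0;0.004 0.005 0.54 0;0.004 0.005 0.6 0;0.004 0.005 0.616 0;0.004 0.005 0.616 0;0.004 0.005 0.616 0"
}}

```text
clock: 6.68
tool_pos: [0.559, -0.0022, 0.0726]
eef_rot: [0.659, 0.752, 0.0, 0.0]
contact_force: [1.1, -0.7, 1.5]
opening: 0.602
finger_force: 0.0
```

>>> {"name": "send_rows", "arguments": {
  "rows": "0 0 0 0;0 0 0 0;0 0 0 0;0 0 0 0;0 0 0 0;0 0 0 0;0 0 0 0",
  "jaw": 1,
  "force": 35
}}

```text
clock: 7.27
tool_pos: [0.5584, -0.0014, 0.0721]
eef_rot: [0.659, 0.752, -0.0, -0.0]
contact_force: [-0.7, -0.4, 2.8]
opening: 0.157
finger_force: 35.0
```

>>> {"name": "send_rows", "arguments": {
  "rows": "0 0 -0.02 0;0 0 -0.04 0;0 0 -0.07 0;0 0 -0.1 0"
}}

```text
clock: 7.6
tool_pos: [0.5583, -0.0014, 0.1026]
eef_rot: [0.659, 0.752, -0.0, -0.0]
contact_force: [0.3, -0.9, -3.6]
opening: 0.157
finger_force: 35.0
```

>>> {"name": "send_rows", "arguments": {
  "rows": "0 0 -0.04 0;0 0 -0.09 0;0 0 -0.14 0;0 0 -0.2 0;0 0 -0.26 0;0 0 -0.3 0;0 0 -0.3 0;0 0 -0.3 0"
}}

```text
clock: 8.27
tool_pos: [0.5588, -0.0015, 0.1928]
eef_rot: [0.659, 0.752, 0.001, 0.001]
contact_force: [0.5, -0.3, -4.3]
opening: 0.154
finger_force: 35.0
```

Run:
```python
from h import *
snap('scene','scene5');snap('side','side5')
a=cv2.imread('pics/scene5.png')[120:320,120:400];b=cv2.imread('pics/side5.png')[120:320,180:460]
cv2.imwrite('pics/mix5.png',cv2.resize(np.hstack([a,b]),None,fx=1.4,fy=1.4))
s=sensors.get_state(); print(s['tool_pos'],s['eef_rot'],s['q'].round(2))
```

```text
[ 0.55778958 -0.00153976  0.19136721] [ 6.58710670e-01  7.52395964e-01 -5.56569508e-04 -5.07131667e-04] [ 0.03  0.67 -0.18  1.82  0.18  0.67 -0.13]
```

View pics/mix5.png

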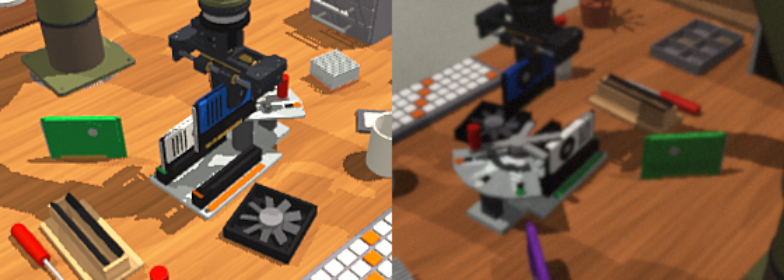

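The blue card is lifted clear. The white card stays in its slot and the lever is still on orange. Now carry it to the stand.

>>> {"name": "send_rows", "arguments": {
  "rows": "-0.04 -0.01 0 -0.01;-0.12 -0.04 0 -0.025;-0.2 -0.06 0 -0.04;-0.3 -0.09 0 -0.06;-0.4 -0.13 0 -0.08;-0.5 -0.16 0 -0.1;-0.6 -0.19 0 -0.12;-0.7 -0.22 0 -0.14;-0.78 -0.25 0 -0.158;-0.83 -0.26 0 -0.176"
}}

```text
clock: 9.2
tool_pos: [0.5112, -0.263, 0.1903]
eef_rot: [0.165, 0.986, -0.001, -0.002]
contact_force: [-0.5, -0.4, -4.4]
opening: 0.156
finger_force: 35.0
```

>>> {"name": "send_rows", "arguments": {
  "rows": "-0.031 0.037 0 -0.018;-0.031 0.037 0 -0.036;-0.031 0.037 0 -0.047;-0.031 0.037 0 -0.053;-0.031 0.037 0 -0.0546;-0.031 0.037 0 -0.0546;-0.031 0.037 0 -0.0546"
}}

```text
clock: 9.78
tool_pos: [0.5261, -0.2511, 0.1913]
eef_rot: [-0.005, 1.0, 0.0, -0.001]
contact_force: [0.8, -1.1, -3.7]
opening: 0.151
finger_force: 35.0
```

Run:
```python
from h import *
s=sensors.get_state(); print(s['tool_pos'],s['eef_rot'],np.degrees(2*np.arctan2(s['eef_rot'][1],s['eef_rot'][0])),s['clock'])
for f in ['scene','side']:
    snap(f,f+'6'); im,d,T,k=load(f+'6'); P=cloud(d,T,k); h=cv2.cvtColor(im,cv2.COLOR_RGB2HSV).astype(int); H,S,V=[h[...,i] for i in range(3)]
    b=(H>105)&(H<125)&(S>150)&(V>40)&(abs(P[...,1]+.265)<.08)&(abs(P[...,0]-.51)<.12); p=P[b]; print(f,b.sum(),np.percentile(p,[2,50,98],0).round(4))
    q=p[np.argsort(p[:,0])]; print(np.polyfit(p[:,0],p[:,1],1))
    c=(V<70)&(abs(P[...,1]+.265)<.05)&(abs(P[...,0]-.51)<.12)&(P[...,2]>.1)&(P[...,2]<.165);print(' board',np.percentile(P[c],[2,50,98],0).round(4))
```

```text
[ 0.52614057 -0.25106749  0.19127914] [-4.84217409e-03  9.99988080e-01  2.12723636e-04 -5.89214747e-04] 180.5548745551151 9.7833
scene 448 [[ 0.5193 -0.2602  0.1737]
 [ 0.5643 -0.2582  0.2199]
 [ 0.5948 -0.2458  0.2315]]
[-0.0228436  -0.24315567]
 board [[ 0.4568 -0.2562  0.1335]
 [ 0.5429 -0.2549  0.1478]
 [ 0.5983 -0.2538  0.1613]]
side 290 [[ 0.4581 -0.2503  0.1741]
 [ 0.4802 -0.2432  0.1947]
 [ 0.5877 -0.2386  0.2306]]
[ 0.01843463 -0.25270083]
 board [[ 0.453  -0.2514  0.1341]
 [ 0.5193 -0.2476  0.1505]
 [ 0.5964 -0.2434  0.1645]]
```

>>> {"name": "send_rows", "arguments": {
  "rows": "0.02 -0.02 0 0;0.048 -0.047 0 0;0.048 -0.047 0 0;0.048 -0.047 0.05 0;0.048 -0.047 0.11 0;0.048 -0.047 0.16 0;0.048 -0.047 0.2 0;0.048 -0.047 0.22 0;0.048 -0.047 0.22 0;0.048 -0.047 0.22 0"
}}

```text
clock: 10.72
tool_pos: [0.5125, -0.2654, 0.1261]
eef_rot: [-0.005, 1.0, 0.0, 0.0]
contact_force: [-0.1, 0.2, -3.8]
opening: 0.153
finger_force: 35.0
```

Run:
```python
from h import *
s=sensors.get_state(); print(s['tool_pos'])
for f in ['scene','side']:
    snap(f,f+'7')
a=cv2.imread('pics/scene7.png')[200:350,110:310];b=cv2.imread('pics/side7.png')[110:260,290:490]
cv2.imwrite('pics/mix7.png',cv2.resize(np.hstack([a,b]),None,fx=2,fy=2))
```

```text
[ 0.51254635 -0.26543404  0.12610549]
```

View pics/mix7.png

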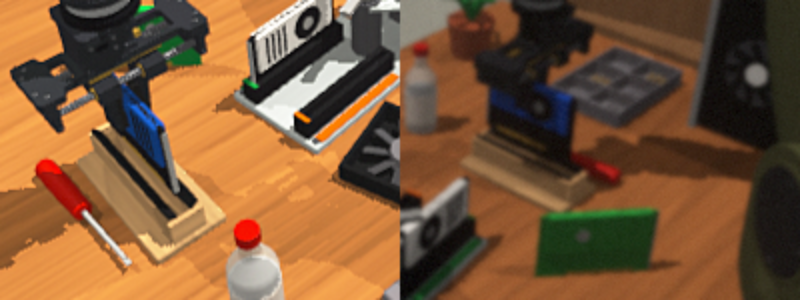

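The card is centred over the slot mouth, lined up with it. Lowering slowly.

>>> {"name": "send_rows", "arguments": {
  "rows": "0 0 0.03 0;0 0 0.06 0;0 0 0.09 0;0 0 0.115 0;0 0 0.135 0;0 0 0.15 0;0 0 0.16 0;0 0 0.168 0;0 0 0.168 0"
}}

```text
clock: 11.57
tool_pos: [0.5122, -0.2652, 0.0751]
eef_rot: [-0.005, 1.0, 0.0, -0.0]
contact_force: [-0.1, 1.0, -4.1]
opening: 0.161
finger_force: 35.0
```

>>> {"name": "send_rows", "arguments": {
  "rows": "0 0 0.004 0;0 0 0.008 0;0 0 0.012 0;0 0 0.014 0;0 0 0.014 0"
}}

```text
clock: 11.98
tool_pos: [0.5126, -0.2654, 0.0721]
eef_rot: [-0.005, 1.0, -0.0, 0.0]
contact_force: [-1.7, -0.0, 3.2]
opening: 0.156
finger_force: 35.0
```

Floor contact is felt (about 7 N of change at the expected height). Release and rise.

>>> {"name": "send_rows", "arguments": {
  "rows": "0 0 0 0;0 0 0 0;0 0 0 0;0 0 0 0;0 0 0 0;0 0 0 0",
  "jaw": -0.1
}}

```text
clock: 12.48
tool_pos: [0.5124, -0.2653, 0.0713]
eef_rot: [-0.005, 1.0, 0.0, 0.0]
contact_force: [0.5, 0.7, 0.0]
opening: 0.548
finger_force: 0.0
```

>>> {"name": "send_rows", "arguments": {
  "rows": "0 0 -0.05 0;0 0 -0.13 0;0 0 -0.22 0;0 0 -0.33 0;0 0 -0.44 0;0 0 -0.5 0;0 0 -0.5 0;0 0 -0.5 0"
}}

```text
clock: 13.15
tool_pos: [0.5127, -0.2656, 0.222]
eef_rot: [-0.005, 1.0, -0.001, 0.001]
contact_force: [0.4, 0.6, -0.7]
opening: 0.551
finger_force: 0.0
```

Run:
```python
from h import *
for f in ['scene','side']:
    snap(f,f+'8'); im,d,T,k=load(f+'8'); P=cloud(d,T,k); h=cv2.cvtColor(im,cv2.COLOR_RGB2HSV).astype(int); H,S,V=[h[...,i] for i in range(3)]
    b=(H>105)&(H<125)&(S>150)&(V>40)&(abs(P[...,1]+.265)<.08)&(abs(P[...,0]-.51)<.12)&(P[...,2]<.15); print(f,b.sum(),np.percentile(P[b],[2,50,98],0).round(4))
    r=((H<5)|(H>175))&(S>150)&(V>60)&(abs(P[...,0]-.54)<.05)&(abs(P[...,1]-.15)<.05)&(P[...,2]>.164)&(P[...,2]<.18); print('knob',P[r].mean(0))
a=cv2.imread('pics/scene8.png')[120:370,110:390];b=cv2.imread('pics/side8.png')[110:360,180:460]
cv2.imwrite('pics/mix8.png',cv2.resize(np.hstack([a,b]),None,fx=1.4,fy=1.4))
```

```text
scene 530 [[ 0.4527 -0.2752  0.04  ]
 [ 0.5293 -0.273   0.1073]
 [ 0.5808 -0.2623  0.1127]]
knob [0.54373099 0.14410585 0.1666482 ]
side 372 [[ 0.446  -0.2628  0.0568]
 [ 0.5182 -0.2575  0.0909]
 [ 0.573  -0.2532  0.1116]]
knob [0.53817594 0.15065518 0.16611324]
```

View pics/mix8.png

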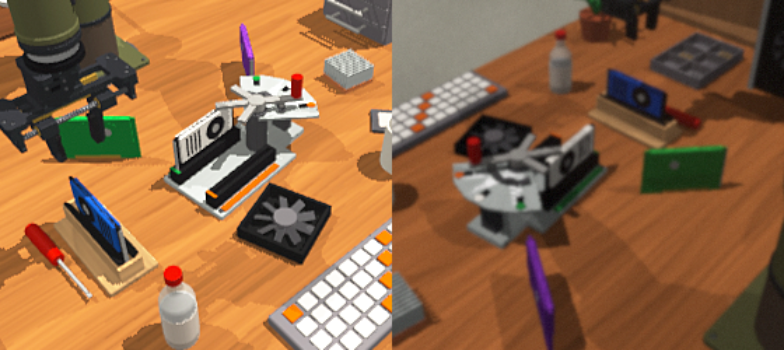

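The blue card stands fully down in the stand, with its top at 112 mm. The white card is still held in the dock, the lever is in orange and the gripper is clear.

```bash
python3 -c "from plant import finish_job; print(finish_job())"
```

```text
the job is handed in; nothing more can be done
None
```

The lever is clicked into the orange notch, the blue card stands fully down in the wooden stand, the white card is still held in the dock, and the job was handed in at about 13 s.

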